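Clip the carrier disc onto its spindle

TASK

Take the red-finned spring clip out of the instrument tray and push it sideways, mouth first and fin up, into the groove just above the white disc on the spindle stand, until it snaps fully home round the shaft; then let go of it. The disc's height is not measured, so find it gently: the stand must not feel more than 25 N. Leave the other things where they are.

Things in the scene. Friction and masses are not known exactly. Their poses are not given: they have to be found in the camera images.
- clip: Spring clip lying flat in the tray (floor 2 mm, rim 17 mm above the worktop): two 6 mm steel wire jaws on a red stem (16 mm wide, 6 high, x -44 to -14 mm) with an upright red fin; 65 g. Origin: bore centre, on the underside. x: out of the mouth, the push direction; z: up, fin side, as used. Wire fills z 0 to 6 mm; jaw tips reach x +26 mm; the back of the bore is at x -10.5 mm.
- clip_fin (a point): Grip point in the clip's fin, 35 mm behind the clip's origin (x -35 mm) and 30 mm above its underside. Fin: x -44 to -26 mm, 12 mm thick in y, top 46 mm above the underside. Grip it from above across the 12 mm, fingertips about 10 mm above the underside. Axes as the clip. Fingers opened over 60 mm may meet the tray's rim.
- clip_mouth (a point): Middle of the clip's mouth, between the jaw tips (clip x +26, z +3 mm). The flared mouth is 28 mm wide inside at the tips and narrows to 13 mm at clip x +9 mm. Pushed over the 20 mm shaft core, the jaws spring apart (6 to 12 N) and snap behind it; then the back of the bore stops hard on the core, the clip's origin on the spindle axis, play about 1 mm.
- stand: Drying-carousel stand, fixed: grey round base 110 mm wide, 14 high, with an upright sleeve and spindle that carries a white disc. Origin: on the spindle axis, at worktop level; z up. A clamp knob sticks out of the sleeve to x +38 mm, below the disc. More than 25 N on the stand, from anything, damages it.
- sleeve_top (a point): On the spindle axis at the top of the fixed sleeve, 58 mm above the stand's origin. Above it the white disc (90 mm wide, 10 thick): its flat top is 70 to 125 mm above the origin, different each time, unmeasured; rigid under load. On its top is the groove: core 20 mm wide, 9 high; then a collar 30 mm wide, 12 high. The clip enters from any side; lying flat on the disc it is at groove height.
- kidney_dish: steel kidney dish, 92 x 184 x 35 mm, origin under its centre; a bystander; leave alone
- label_box: small pale green carton, 40 x 63 x 28 mm, origin under its centre; a bystander; leave alone
- strip_box: white carton with a blue edge, 52 x 96 x 34 mm, origin under its centre; a bystander; leave alone
- tube_1: white squeeze tube with a blue cap, 42 x 146 x 28 mm, lying; a bystander; leave alone
- mosquito_clamp: small steel surgical clamp, 53 x 126 x 7 mm, lying in the tray; a bystander; leave alone
- scissors_1: scissors with orange handles, 87 x 199 x 9 mm, lying; a bystander; leave alone
- syringe_b: clear syringe, 16 x 110 x 25 mm, lying; a bystander; leave alone

How it is judged (in metres and radians):
On the way, in this order (a step that is already met when the one before it is completed fails the run):
1. the clip is lifted clear of the tray (height (world z) of clip above 0.04 m), for 0.1 s.
2. the clip is home in the groove round the shaft (horizontal distance between clip and stand below 0.0025 m and z of clip in the frame of stand between 0.0685 and 0.1295 m and angle between clip's own z axis and vertical below 0.08 rad), for 0.2 s.
At the end, for the whole second after the job is handed in: The clip is round the shaft in the groove on the disc, fin up and level within 0.08 rad, its origin within 2.5 mm of the spindle axis and its underside 68.5 to 129.5 mm above the stand's origin (on the disc, under the collar), at rest and released (all of step 2 and linear speed of clip below 0.01 m/s and contact force between the fingers and clip below 0.1 N); the robot touches nothing.
It fails at once if the stand takes more than 25 N (contact force between stand and anything else above 25 N).
It fails at once if a bystander is moved more than 20 mm (distance of any of kidney_dish, label_box, strip_box, tube_1, mosquito_clamp, scissors_1, syringe_b from where it was at the start of the episode above 0.02 m).
It also fails if it takes over 51 s, if anything falls off the work surface, if the arm or the gripper's body presses on something with over 40 N, if the wrist force passes 120 N, or if a joint passes its speed limit or range.

ROBOT

A 6-joint arm with a two-finger parallel gripper is mounted at the origin on a cart in front of the work surface, level with it; the furniture and walls round the work are solid. World frame = base frame: x ahead of the robot, y to its left, z up, the work surface at z = 0. Lengths are in m, angles in degrees, forces in N, time in s.
With the tool pointing down it reaches from about 0.375 to 0.9 m from the base axis. Payload 3.1 kg.
Tool frame: the origin (TCP) lies on the centre line of the jaws, within the pads' length; the fingertips stand 17 mm ahead of it and the grasp point (between the pads) lies 2 mm behind it; z points along the fingers, y is the line along which they close (so a half turn about z gives the same grasp; the last joint's range is limited). The gripper opens to 87 mm and grips with 3 to 60 N. Pads are 19 mm wide; open, the fingers measure 117 mm over their backs; the gripper's body (75 mm by 190 mm) begins 51 mm behind the grasp point.
Start: joints at [-82.878, 30.224, 82.088, -0, 67.689, -10.227], TCP at [0.186, -0.597, 0.24] pointing down, gripper open.
Joint ranges: [-176.69, 176.69], [-43.24, 126.21], [12.49, 139.97], [-82, 262], [0, 151.66], [-163.58, 163.58]. Speed limits (degrees/s): [159.86, 159.86, 180, 180, 180, 180].

INTERFACE

Orientations are given as a 3x3 rotation matrix whose columns are the frame's x, y, z axes.
In Python, from rig import bot, imaging, finder gives the robot as it stands. The module is installed in compiled form; this text tells all that it offers.
- The arm moves only by the tool play_rows, never from a script. Its argument "motion" is a list that holds one entry, the list of rows, each a list of 6 numbers: the shift along the tool's x, y, z in shares of 0.5 m (1.0 is 0.5 m), then the turn, a rotation vector about the tool's x, y, z in shares of 180 degrees (1.0 is 180 degrees). In form: [[[dx, dy, dz, wx, wy, wz], ...]]. A call has 1 to 8 rows; each row is the pose to reach, as a shift and turn from the pose commanded when the call began, along the tool's axes at that moment; what a row does not reach only later rows make up. A row lasts 1/12 s, in which the tool goes at most 41.7 mm and 7.16 degrees, less where a joint would pass 70% of its speed; a pose out of reach is approached as far as the arm can. No shift or turn number may pass 1 either way. A call with a gripper value outside its range is refused whole. "fingers" is the finger opening in m, from 0 to 0.087, set as the call begins (left out, the last holds). The fingers move at their own pace and stop on an object; the grip force is fixed at half the most. Time passes only in rows, so rows that repeat a pose let the fingers close. It gives the time, the measured TCP pose, the force, the opening and the grip force at its end, in the units of the state.
- bot.read_state(): the state, without advancing time (a new reading comes with each control period).
- imaging.capture(name): name is "scene" or "top"; returns a dict with "frame" (480x640x3 uint8, red, green, blue), "camera_matrix" (3x3 intrinsics, pixels), "k1" (the pictures are not rectified: a ray, as slopes to the right and down, at radius r is drawn at 1 + k1 r^2 times it, then the intrinsics apply), "R" (3x3) and "t" (3): a world point X has camera coordinates R X + t. Camera axes: x right, y down, z forward; pixel columns grow to the right and rows downward; lengths in m; the calibration is good to about 2 mm. A picture is of the moment at which its call begins. There is no depth.
- bot.hand_in(): hands the job in; it is judged then, once.
Trained networks look in the newest picture that a camera, given by its name, has taken for a name from the list of things; names that differ only in an ending like _2 or _b are one class to them, and where a whole thing is asked for, a point or a joint stands for the part that bears it (a point fixed in the world has none). Each returns a list of dicts, best first, with "confidence" (0 to 1); they miss things now and then, are a little off and sometimes report something else, mostly with a low value. They report only what shows in the picture. A call takes as long as a camera call.
- finder.recognise(camera, name): "at" ([x, y, z] in m, in world coordinates, good to about 4 mm: the middle of the surface that is visible of it).
- finder.outline_of(camera, name): "pixels" (480x640 bool, what is visible of it).
The state is a dict: "time_s": time; "joint_positions": joint angles; "qvel": joint speeds; "tau": joint torques, N m; "position": TCP position; "tcp_rot": TCP orientation; "force": force on the tool from outside, world axes, zero at the start; "moment": the same for the moment, N m; "opening": opening from 0.0 (shut) to 1.0 (fully open); "grasp_force": force on a finger pad.
Only numpy, scipy, OpenCV 4.12 (cv2) and the standard library are available. Lean on these libraries where they do the work, as an engineer would, in place of code of your own. Each camera call takes 0.05 s, during which the arm holds its last target. There are 200 camera calls.

## Working session

There is one attempt and no reset: what is moved stays moved. The work goes in short steps, Python scripts to look and compute and a tool call to move; the robot and the scene stay as the last step left them, time stands still between calls to the robot, and variables do not carry over. Pictures are saved under pics/ and viewed, at most 10 in all, crops included, and the job is handed in when it is done.

Besides the shell and the picture viewer there is one more tool, called by a JSON object that holds its "name" and its "arguments", one argument or row to a line. play_rows: Moves the arm, as the interface text tells. Its arguments: {"type":"object","properties":{"motion":{"type":"array"},"fingers":{"type":"number"}},"required":["motion"]}

```bash
mkdir -p pics
cat > h.py <<'E'
import numpy as np, cv2
from rig import bot, imaging, finder
np.set_printoptions(precision=4, suppress=True)
def cap(n, save=None):
    c=imaging.capture(n)
    if save: cv2.imwrite('pics/'+save, c['frame'][:,:,::-1])
    return c
def proj(c,X):
    X=np.atleast_2d(X); p=X@np.array(c['R']).T+np.array(c['t']); s=p[:,:2]/p[:,2:]
    s=s*(1+c['k1']*(s**2).sum(1,keepdims=True)); K=np.array(c['camera_matrix'])
    return s@K[:2,:2].T+K[:2,2]
def ray(c,uv):
    K=np.array(c['camera_matrix']); d=(np.array(uv,float)-K[:2,2])@np.linalg.inv(K[:2,:2]).T
    s=d.copy()
    for _ in range(20): s=d/(1+c['k1']*(s@s))
    R=np.array(c['R']); return -R.T@np.array(c['t']), R.T@np.array([s[0],s[1],1])
def onz(c,uv,z):
    o,d=ray(c,uv); return o+d*(z-o[2])/d[2]
E
python3 - <<'E'
from h import *
for n in('scene','top'):
    c=cap(n,n+'0.png'); R=np.array(c['R']); print(n,-R.T@np.array(c['t']),R[2],c['k1'],np.array(c['camera_matrix'])[0])
    for o in('clip','clip_fin','clip_mouth','stand','sleeve_top','kidney_dish','label_box','strip_box','tube_1','mosquito_clamp','scissors_1','syringe_b'):
        print(o,[(np.array(r['at']),round(r['confidence'],2),proj(c,r['at'])[0].round()) for r in finder.recognise(n,o)[:2]])
s=bot.read_state(); print(s['time_s'],s['position'],s['tcp_rot'],s['force'],s['opening'])
E
```

```text
scene [-0.1163 -0.5449  1.1781] [ 0.3899  0.5096 -0.767 ] -0.1478757285863301 [564.5091   0.     322.8852]
clip []
clip_fin []
clip_mouth []
stand []
sleeve_top []
kidney_dish [(array([0.3561, 0.4332, 0.0098]), 0.87, array([244., 210.]))]
label_box [(array([0.5852, 0.4373, 0.0281]), 0.85, array([309., 169.]))]
strip_box []
tube_1 []
mosquito_clamp [(array([ 0.3615, -0.0698,  0.0056]), 0.71, array([362., 334.]))]
scissors_1 [(array([0.4028, 0.5213, 0.0037]), 0.53, array([242., 187.]))]
syringe_b []
top [0.3943 0.1792 1.0427] [ 0.0546 -0.0039 -0.9985] -0.00034634479785255974 [487.618    0.     315.2354]
clip [(array([ 0.4499, -0.0388,  0.0089]), 0.75, array([416., 239.]))]
clip_fin [(array([ 0.4509, -0.0398,  0.0056]), 0.86, array([416., 238.]))]
clip_mouth [(array([ 0.4544, -0.0374,  0.0068]), 0.58, array([415., 236.])), (array([ 0.567 , -0.1538,  0.0384]), 0.46, array([472., 180.]))]
stand [(array([0.5347, 0.2327, 0.1169]), 0.98, array([284., 194.]))]
sleeve_top [(array([0.536 , 0.2388, 0.1247]), 0.77, array([281., 192.]))]
kidney_dish [(array([0.3484, 0.4266, 0.0039]), 0.61, array([198., 291.]))]
label_box [(array([0.5896, 0.437 , 0.0287]), 0.59, array([189., 176.]))]
strip_box [(array([0.5359, 0.2346, 0.1146]), 0.7, array([284., 193.])), (array([ 0.5656, -0.15  ,  0.0392]), 0.6, array([471., 181.]))]
tube_1 [(array([ 0.6025, -0.0091,  0.0103]), 0.59, array([400., 168.])), (array([0.5337, 0.2354, 0.1222]), 0.33, array([283., 194.]))]
mosquito_clamp [(array([ 0.3592, -0.0654,  0.0097]), 0.93, array([430., 281.]))]
scissors_1 [(array([0.3994, 0.5102, 0.0095]), 0.6, array([157., 267.]))]
syringe_b [(array([0.3222, 0.2033, 0.0175]), 0.53, array([303., 301.])), (array([ 0.4481, -0.0403,  0.0091]), 0.21, array([417., 239.]))]
1.3 [ 0.1864 -0.5966  0.2396] [[ 0.9545  0.2982  0.    ]
 [ 0.2982 -0.9545 -0.    ]
 [-0.      0.     -1.    ]] [ 1.0406 -0.1405 -0.2615] 0.9967806897952208
```

View pics/scene0.png

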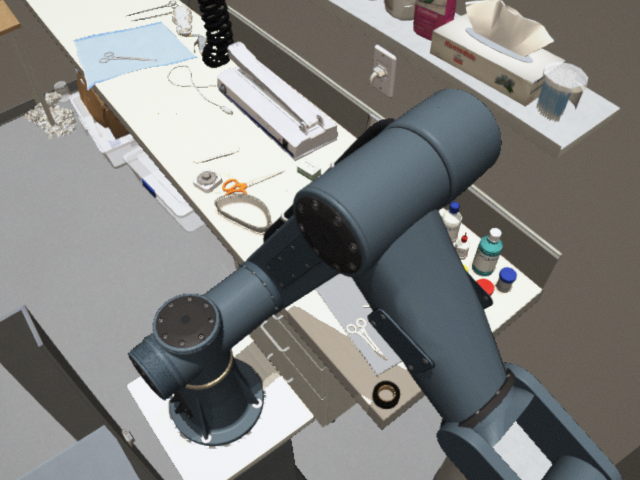

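View pics/top0.png

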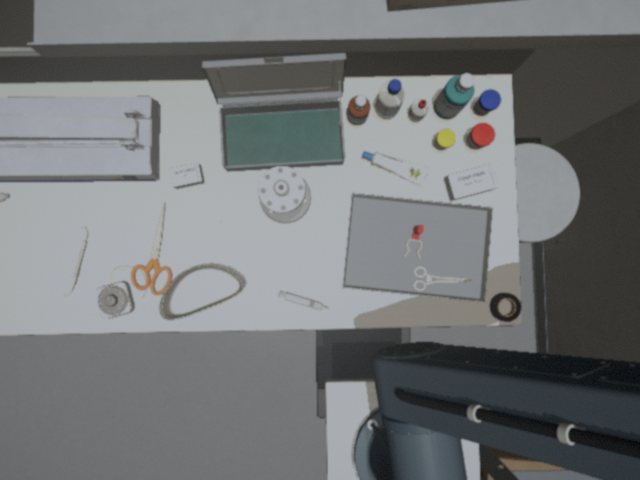

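Run:
```python
import cv2,numpy as np
a=cv2.imread('pics/top0.png'); b=cv2.imread('pics/scene0.png')
x=cv2.resize(a[190:290,350:480],None,fx=6,fy=6,interpolation=cv2.INTER_CUBIC)
cv2.imwrite('pics/c1.png',x[:600])
```

```text
(no output)
```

View pics/c1.png

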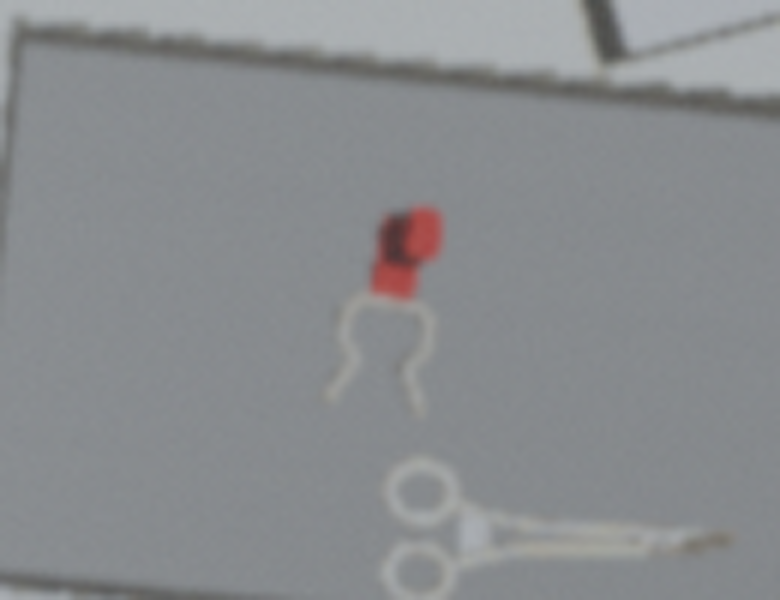

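The scene view is blocked by the arm. The top view shows the clip in the tray with its fin top near (420,229), its tips near (405,257) and (420,259), and its mouth facing the robot. The stand's disc is near (283,190). Next I'll compute both poses more precisely.

```bash
cat > m1.py <<'E'
from h import *
from scipy.optimize import least_squares
c=cap('top')
P=lambda u,v:(350+(u+.5)/6-.5,190+(v+.5)/6-.5)
f=onz(c,P(423,233),.048); t1=onz(c,P(331,402),.005); t2=onz(c,P(420,414),.005); s=onz(c,P(394,296),.008)
m=(t1+t2)/2; d=(m-f)[:2]; print('fin',f,'mouth',m,'stem front',s,'yaw fin-mouth',np.degrees(np.arctan2(d[1],d[0])),np.linalg.norm(d),'expect .061'); 
d=(m-s)[:2];print('yaw stem-mouth',np.degrees(np.arctan2(d[1],d[0])),np.linalg.norm(d),'expect .040')
n=(t2-t1)[:2];print('tips',np.linalg.norm(n),np.degrees(np.arctan2(n[1],n[0])))
r=finder.outline_of('top','stand')[0]; M=r['pixels'].astype(np.uint8); print(r['confidence'],M.sum())
fr=c['frame'].copy(); cs,_=cv2.findContours(M,cv2.RETR_EXTERNAL,cv2.CHAIN_APPROX_NONE)
z=cv2.resize(fr[150:240,230:340],None,fx=6,fy=6,interpolation=cv2.INTER_CUBIC)
for k in cs: cv2.polylines(z,[((k-[230,150])*6+3).astype(np.int32)],True,(255,0,0),1)
cv2.imwrite('pics/st.png',z[:,:,::-1])
E
python3 m1.py
```

```text
fin [ 0.4684 -0.0397  0.048 ] mouth [ 0.4097 -0.0304  0.005 ] stem front [ 0.4492 -0.0376  0.008 ] yaw fin-mouth 171.00506289126102 0.05943865683451673 expect .061
yaw stem-mouth 169.76655328901282 0.040133920091031124 expect .040
tips 0.031827856550266105 -98.75338411178564
0.73 253
```

View pics/st.png

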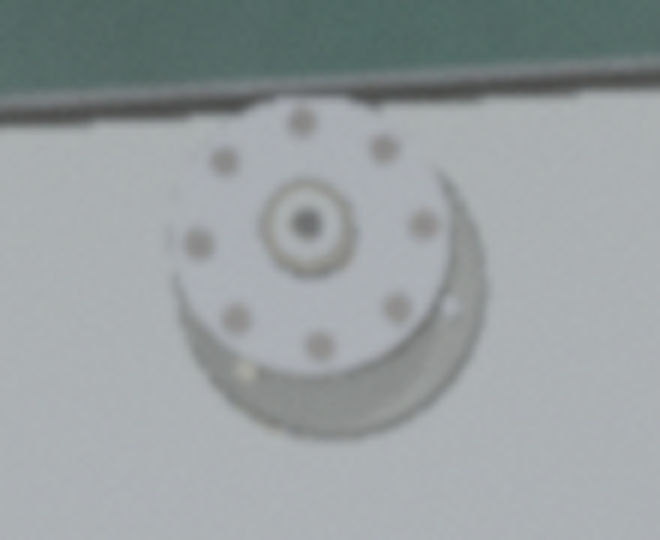

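The stand crop shows the disc-top bolt circle centred near zoom (311,234) and the base rim at right (487,285) and bottom (335,438). I'll fit the axis and height from those, and print the first move.

```bash
cat >> h.py <<'E'
def go(x,y,z,yaw,st=None):
    from scipy.spatial.transform import Rotation as Ro
    s=st or bot.read_state(); R=np.array(s['tcp_rot']).reshape(3,3); p=np.array(s['position'])
    a=np.radians(yaw); T=np.array([[np.cos(a),np.sin(a),0],[np.sin(a),-np.cos(a),0],[0,0,-1]])
    w=Ro.from_matrix(R.T@T).as_rotvec(degrees=True)
    print('t',s['time_s'],'pos',p,'j',np.array(s['joint_positions']).round(1),'F',np.array(s['force']).round(2),'open',round(s['opening'],3),'g',round(s['grasp_force'],1))
    print('shift',R.T@(np.array([x,y,z])-p),'turn',w.round(2))
E
python3 - <<'E'
from h import *
from scipy.optimize import least_squares
c=cap('top'); P=lambda q:np.array([230+(q[0]+.5)/6-.5,150+(q[1]+.5)/6-.5])
dots=[(302,122),(385,149),(424,224),(397,307),(320,347),(236,319),(199,243),(224,161)]
edge=[(315,376),(452,235),(305,95),(175,235)]
base=[(487,285),(335,438),(200,345)]
def res(p):
    x,y,h,rd=p; o=[]
    for L,z,r in((dots,h,rd),(edge,h,.045),(base,.014,.055)):
        for q in L:
            g=onz(c,P(q),z); o.append(np.hypot(g[0]-x,g[1]-y)-r)
    return o
r=least_squares(res,[.53,.23,.1,.035]); print(r.x,np.array(r.fun)*1e3)
go(.469,-.04,.16,170.5)
E
```

```text
[0.5443 0.2376 0.1177 0.0361] [ 0.0889 -0.5134 -0.678  -0.6013  0.1177  0.4572  0.3278  0.801   0.4176
 -0.7937 -0.203  -1.0225 -0.2809  0.7853 -3.0343]
t 1.45 pos [ 0.1864 -0.5965  0.2395] j [-82.9  30.2  82.1   0.   67.7 -10.2] F [ 0.6   0.36 -0.71] open 1.001 g 0.0
shift [ 0.4357 -0.447   0.0795] turn [   0.     -0.   -153.15]
```

The manual's scale: shifts go in shares of 0.5 m and turns go in shares of 180 degrees. Converting my numbers, -0.447 m / 0.5 = -0.894, 0.436 m / 0.5 = 0.872, -153 degrees / 180 = -0.85.

{"name": "play_rows", "arguments": {
  "motion": [
    [[0.872,-0.894,0.1,0,0,-0.85],[0.872,-0.894,0.1,0,0,-0.85],[0.872,-0.894,0.1,0,0,-0.85],[0.872,-0.894,0.1,0,0,-0.85],[0.872,-0.894,0.1,0,0,-0.85],[0.872,-0.894,0.1,0,0,-0.85],[0.872,-0.894,0.1,0,0,-0.85],[0.872,-0.894,0.1,0,0,-0.85]]
  ],
  "fingers": 0.055
}}

```text
time_s: 2.12
position: [0.3375, -0.2987, 0.2131]
tcp_rot: [[0.26, 0.966, 0.001], [0.966, -0.26, -0.001], [-0.0, 0.001, -1.0]]
force: [1.4, -0.8, -0.3]
opening: 0.638
grasp_force: 0.0
```

```bash
python3 -c "
from h import *
go(.469,-.04,.16,170.5)"
```

```text
t 2.1167 pos [ 0.3375 -0.2987  0.2131] j [-55.8  19.2 108.    0.   52.7 -40.7] F [ 1.36 -0.81 -0.32] open 0.638 g 0.0
shift [0.284  0.0598 0.053 ] turn [  0.01   0.06 -95.55]
```

Converted, 0.28 m / 0.5 = 0.56, 0.06 m / 0.5 = 0.12, -95 degrees / 180 = -0.5278.

{"name": "play_rows", "arguments": {
  "motion": [
    [[0.56,0.12,0.1,0,0,-0.5278],[0.56,0.12,0.1,0,0,-0.5278],[0.56,0.12,0.1,0,0,-0.5278],[0.56,0.12,0.1,0,0,-0.5278],[0.56,0.12,0.1,0,0,-0.5278],[0.56,0.12,0.1,0,0,-0.5278],[0.56,0.12,0.1,0,0,-0.5278],[0.56,0.12,0.1,0,0,-0.5278]]
  ]
}}

```text
time_s: 2.78
position: [0.4709, -0.0403, 0.1622]
tcp_rot: [[-0.678, 0.735, 0.001], [0.735, 0.678, 0.002], [0.001, 0.002, -1.0]]
force: [-0.0, -0.9, -0.6]
opening: 0.632
grasp_force: 0.0
```

```bash
python3 -c "
from h import *
go(.469,-.04,.12,170.5)"
```

```text
t 2.7833 pos [ 0.4709 -0.0403  0.1622] j [-18.6  25.7 108.    0.2  46.2 -61.4] F [-0.05 -0.95 -0.6 ] open 0.632 g 0.0
shift [ 0.0015 -0.0013  0.0422] turn [  0.13  -0.01 -37.81]
```

Converted, 0.06 m / 0.5 = 0.12, 0.0015 m / 0.5 = 0.003, -38 degrees / 180 = -0.2111.

{"name": "play_rows", "arguments": {
  "motion": [
    [[0.003,-0.002,0.12,0.0006,0,-0.2111],[0.003,-0.002,0.12,0.0006,0,-0.2111],[0.003,-0.002,0.12,0.0006,0,-0.2111],[0.003,-0.002,0.12,0.0006,0,-0.2111],[0.003,-0.002,0.12,0.0006,0,-0.2111],[0.003,-0.002,0.12,0.0006,0,-0.2111],[0.003,-0.002,0.12,0.0006,0,-0.2111],[0.003,-0.002,0.12,0.0006,0,-0.2111]]
  ]
}}

```text
time_s: 3.45
position: [0.4675, -0.0458, 0.1031]
tcp_rot: [[-0.984, 0.176, -0.0], [0.176, 0.984, -0.002], [0.0, -0.002, -1.0]]
force: [-0.5, 0.7, -0.2]
opening: 0.629
grasp_force: 0.0
```

Run:
```python
from h import *
c=cap('scene','s1.png'); go(.469,-.04,.029,170.5)
print('fin at',[(r['at'],r['confidence']) for r in finder.recognise('scene','clip_fin')],proj(c,[.469,-.04,.048]))
x,y=proj(c,[.469,-.04,.048])[0].astype(int)
z=c['frame'][max(y-80,0):y+70,x-100:x+100,::-1]; cv2.imwrite('pics/s1c.png',cv2.resize(z,None,fx=4,fy=4,interpolation=cv2.INTER_CUBIC)); print(x-100,max(y-80,0))
```

```text
t 3.5 pos [ 0.4674 -0.0458  0.1031] j [-19.2  32.  111.   -0.2  37.  -99. ] F [ 0.1   0.11 -0.25] open 0.637 g 0.0
shift [-0.0005  0.0062  0.0741] turn [-0.1  -0.   -0.63]
fin at [] [[389.322  292.2285]]
289 212
```

View pics/s1c.png

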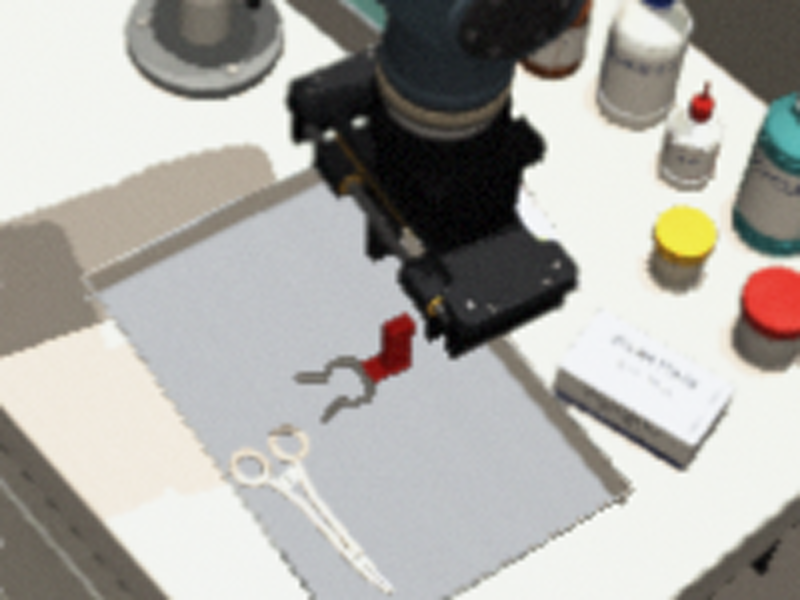

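The scene view shows the fin top at about (388.5,292), which matches my projection of (389,292). I'll descend and grip.

Converted, 0.074 m / 0.5 = 0.148, 0.065 m / 0.5 = 0.13, -0.6 degrees / 180 = -0.0033.

{"name": "play_rows", "arguments": {
  "motion": [
    [[0,0.012,0.04,-0.0006,0,-0.0033],[0,0.012,0.09,-0.0006,0,-0.0033],[0,0.012,0.13,-0.0006,0,-0.0033],[0,0.012,0.148,-0.0006,0,-0.0033],[0,0.012,0.148,-0.0006,0,-0.0033],[0,0.012,0.148,-0.0006,0,-0.0033]]
  ]
}}

```text
time_s: 4.05
position: [0.4681, -0.04, 0.0289]
tcp_rot: [[-0.986, 0.165, -0.001], [0.165, 0.986, 0.0], [0.001, 0.0, -1.0]]
force: [0.9, 0.0, -0.6]
opening: 0.631
grasp_force: 0.0
```

```bash
python3 -c "
from h import *
go(.469,-.04,.029,170.5)"
```

```text
t 4.05 pos [ 0.4681 -0.04    0.0289] j [-18.5  40.9 112.7   0.   26.5 -99.1] F [ 0.95  0.01 -0.55] open 0.631 g 0.0
shift [-0.0009  0.0001 -0.0001] turn [ 0.01 -0.08  0.02]
```

Converted, -0.001 m / 0.5 = -0.002.

{"name": "play_rows", "arguments": {
  "motion": [
    [[-0.002,0,0,0,0,0],[-0.002,0,0,0,0,0],[-0.002,0,0,0,0,0],[-0.002,0,0,0,0,0],[-0.002,0,0,0,0,0],[-0.002,0,0,0,0,0],[-0.002,0,0,0,0,0],[-0.002,0,0,0,0,0]]
  ],
  "fingers": 0.0
}}

```text
time_s: 4.72
position: [0.4692, -0.0401, 0.029]
tcp_rot: [[-0.986, 0.164, -0.0], [0.164, 0.986, 0.0], [0.0, 0.0, -1.0]]
force: [0.3, 0.4, 0.7]
opening: 0.134
grasp_force: 30.0
```

```bash
python3 -c "
from h import *
go(.469,-.04,.029,170.5)"
```

```text
t 4.7167 pos [ 0.4692 -0.0401  0.029 ] j [-18.5  40.9 112.6   0.   26.6 -99.1] F [0.3  0.39 0.68] open 0.134 g 30.0
shift [0.0002 0.0001 0.    ] turn [ 0.01 -0.02  0.04]
```

Converted, -0.17 m / 0.5 = -0.34, -0.165 m / 0.5 = -0.33.

{"name": "play_rows", "arguments": {
  "motion": [
    [[0,0,-0.04,0,0,0],[0,0,-0.11,0,0,0],[0,0,-0.19,0,0,0],[0,0,-0.27,0,0,0],[0,0,-0.33,0,0,0],[0,0,-0.34,0,0,0],[0,0,-0.34,0,0,0],[0,0,-0.34,0,0,0]]
  ]
}}

```text
time_s: 5.38
position: [0.4685, -0.0399, 0.1984]
tcp_rot: [[-0.986, 0.164, -0.002], [0.164, 0.986, 0.001], [0.002, 0.0, -1.0]]
force: [0.0, 0.4, -0.6]
opening: 0.139
grasp_force: 30.0
```

```bash
python3 -c "
from h import *
go(.503,.238,.2,90)"
```

```text
t 5.3833 pos [ 0.4685 -0.0399  0.1984] j [-18.5  22.1 106.3   0.   51.8 -99.1] F [ 0.01  0.35 -0.62] open 0.139 g 30.0
shift [ 0.0117  0.2798 -0.0015] turn [-0.05 -0.09 80.54]
```

Converted, 0.19 m / 0.5 = 0.38, 0.05 m / 0.5 = 0.1, 80.5 degrees / 180 = 0.4472.

{"name": "play_rows", "arguments": {
  "motion": [
    [[0.006,0.05,-0.004,0,0,0.4472],[0.01,0.1,-0.004,0,0,0.4472],[0.012,0.15,-0.004,0,0,0.4472],[0.016,0.2,-0.004,0,0,0.4472],[0.018,0.25,-0.004,0,0,0.4472],[0.02,0.3,-0.004,0,0,0.4472],[0.02,0.34,-0.004,0,0,0.4472],[0.02,0.38,-0.004,0,0,0.4472]]
  ]
}}

```text
time_s: 6.05
position: [0.4888, 0.15, 0.198]
tcp_rot: [[-0.389, 0.921, -0.007], [0.921, 0.389, -0.0], [0.002, -0.007, -1.0]]
force: [0.3, 0.1, -0.3]
opening: 0.134
grasp_force: 30.0
```

```bash
python3 -c "
from h import *
go(.503,.238,.2,90)"
```

```text
t 6.05 pos [0.4888 0.15   0.198 ] j [  4.5  25.  100.5   0.   54.8 -18.4] F [ 0.3   0.14 -0.32] open 0.134 g 30.0
shift [ 0.0755  0.0474 -0.0021] turn [-0.4  -0.06 22.92]
```

Converted, 0.075 m / 0.5 = 0.15, 0.06 m / 0.5 = 0.12, 22.9 degrees / 180 = 0.1272.

{"name": "play_rows", "arguments": {
  "motion": [
    [[0.04,0.02,-0.004,0,0,0.0389],[0.08,0.04,-0.004,0,0,0.0778],[0.12,0.07,-0.004,0,0,0.1111],[0.15,0.094,-0.004,0,0,0.1272],[0.15,0.094,-0.004,0,0,0.1272],[0.15,0.094,-0.004,0,0,0.1272],[0.15,0.094,-0.004,0,0,0.1272]]
  ]
}}

```text
time_s: 6.63
position: [0.5027, 0.2355, 0.2009]
tcp_rot: [[-0.007, 1.0, -0.005], [1.0, 0.007, -0.001], [-0.001, -0.005, -1.0]]
force: [-0.3, 0.1, -0.5]
opening: 0.136
grasp_force: 30.0
```

Run:
```python
from h import *
go(.503,.238,.16,90)
c=cap('scene','s2.png'); x,y=proj(c,[.53,.235,.13])[0].astype(int); print(x-100,max(y-75,0))
for h in(.10,.11,.12,.13): print(h,((proj(c,[[.5443,.2376,h],[.503,.238,h+.0]])-[x-100,max(y-75,0)])*4).round())
z=c['frame'][max(y-75,0):y+75,x-100:x+100,::-1]; cv2.imwrite('pics/s2c.png',cv2.resize(z,None,fx=4,fy=4,interpolation=cv2.INTER_CUBIC))
```

```text
t 6.6333 pos [0.5027 0.2355 0.2009] j [13.6 27.8 94.3 -0.  58.2 13.2] F [-0.3   0.07 -0.55] open 0.136 g 30.0
shift [0.0025 0.0005 0.0408] turn [-0.31  0.08  0.4 ]
237 117
0.1 [[417. 321.]
 [367. 349.]]
0.11 [[417. 311.]
 [367. 339.]]
0.12 [[417. 300.]
 [367. 328.]]
0.13 [[417. 289.]
 [367. 318.]]
```

View pics/s2c.png

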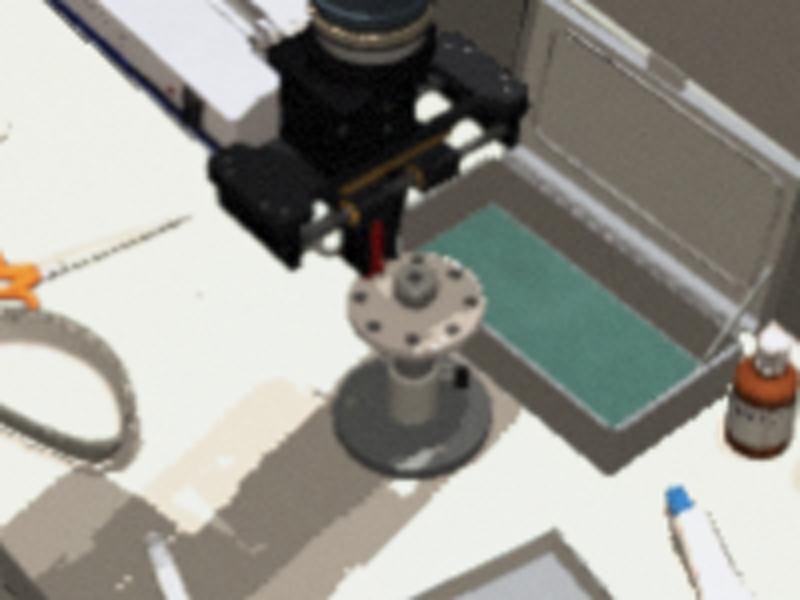

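The scene view shows the disc-top centre near crop (415,300), which fits a height of about 0.12 m. The clip is held fin up beside the collar. I'll descend near the disc and then probe.

Converted, 0.047 m / 0.5 = 0.094, 0.042 m / 0.5 = 0.084, 0.4 degrees / 180 = 0.0022.

{"name": "play_rows", "arguments": {
  "motion": [
    [[0.004,0,0.03,-0.0017,0,0.0022],[0.004,0,0.06,-0.0017,0,0.0022],[0.004,0,0.084,-0.0017,0,0.0022],[0.004,0,0.094,-0.0017,0,0.0022],[0.004,0,0.094,-0.0017,0,0.0022],[0.004,0,0.094,-0.0017,0,0.0022],[0.004,0,0.094,-0.0017,0,0.0022]]
  ]
}}

```text
time_s: 7.27
position: [0.5047, 0.2381, 0.1566]
tcp_rot: [[0.002, 1.0, 0.006], [1.0, -0.002, 0.0], [0.0, 0.006, -1.0]]
force: [1.1, 0.3, -0.5]
opening: 0.136
grasp_force: 30.0
```

Converted, 0.002 m / 0.5 = 0.004, 0.001 m / 0.5 = 0.002.

{"name": "play_rows", "arguments": {
  "motion": [
    [[0,0,0.002,0,0,0],[0,0,0.004,0,0,0],[0,0,0.004,0,0,0]]
  ]
}}

```text
time_s: 7.52
position: [0.5043, 0.2384, 0.1543]
tcp_rot: [[0.001, 1.0, 0.005], [1.0, -0.001, 0.0], [0.0, 0.005, -1.0]]
force: [0.1, 0.5, -0.8]
opening: 0.134
grasp_force: 30.0
```

Converted, 0.001 m / 0.5 = 0.002.

{"name": "play_rows", "arguments": {
  "motion": [
    [[0,0,0.002,0,0,0],[0,0,0.002,0,0,0],[0,0,0.002,0,0,0]]
  ]
}}

```text
time_s: 7.77
position: [0.5041, 0.2384, 0.153]
tcp_rot: [[0.001, 1.0, 0.005], [1.0, -0.001, 0.0], [0.0, 0.005, -1.0]]
force: [0.2, -0.7, -0.6]
opening: 0.142
grasp_force: 30.0
```

Converted, -0.001 m / 0.5 = -0.002, 0.3 degrees / 180 = 0.0017.

{"name": "play_rows", "arguments": {
  "motion": [
    [[0,-0.002,0.002,0.0017,0,0],[0,-0.002,0.002,0.0017,0,0],[0,-0.002,0.002,0.0017,0,0]]
  ]
}}

```text
time_s: 8.02
position: [0.5031, 0.2384, 0.1519]
tcp_rot: [[0.001, 1.0, -0.001], [1.0, -0.001, 0.0], [0.0, -0.001, -1.0]]
force: [-0.3, -0.4, -0.8]
opening: 0.137
grasp_force: 30.0
```

Converted, 0.001 m / 0.5 = 0.002.

{"name": "play_rows", "arguments": {
  "motion": [
    [[0,0,0.002,0,0,0],[0,0,0.002,0,0,0],[0,0,0.002,0,0,0]]
  ]
}}

```text
time_s: 8.27
position: [0.5031, 0.2384, 0.1509]
tcp_rot: [[0.001, 1.0, -0.001], [1.0, -0.001, 0.0], [0.0, -0.001, -1.0]]
force: [0.5, 0.0, 0.2]
opening: 0.14
grasp_force: 30.0
```

Converted, 0.001 m / 0.5 = 0.002.

{"name": "play_rows", "arguments": {
  "motion": [
    [[0,0,0.002,0,0,0],[0,0,0.002,0,0,0],[0,0,0.002,0,0,0]]
  ]
}}

```text
time_s: 8.52
position: [0.5031, 0.2384, 0.1499]
tcp_rot: [[0.001, 1.0, -0.001], [1.0, -0.001, 0.0], [0.0, -0.001, -1.0]]
force: [-0.4, -0.3, -0.6]
opening: 0.132
grasp_force: 30.0
```

Converted, 0.001 m / 0.5 = 0.002.

{"name": "play_rows", "arguments": {
  "motion": [
    [[0,0,0.002,0,0,0],[0,0,0.002,0,0,0],[0,0,0.002,0,0,0]]
  ]
}}

```text
time_s: 8.77
position: [0.5031, 0.2384, 0.1489]
tcp_rot: [[0.001, 1.0, -0.001], [1.0, -0.001, 0.0], [0.0, -0.001, -1.0]]
force: [0.4, -0.0, -0.8]
opening: 0.139
grasp_force: 30.0
```

Converted, 0.001 m / 0.5 = 0.002.

{"name": "play_rows", "arguments": {
  "motion": [
    [[0,0,0.002,0,0,0],[0,0,0.002,0,0,0],[0,0,0.002,0,0,0]]
  ]
}}

```text
time_s: 9.02
position: [0.5031, 0.2384, 0.1479]
tcp_rot: [[0.001, 1.0, -0.001], [1.0, -0.001, 0.0], [0.0, -0.001, -1.0]]
force: [0.7, -0.1, -0.7]
opening: 0.136
grasp_force: 30.0
```

Converted, 0.001 m / 0.5 = 0.002.

{"name": "play_rows", "arguments": {
  "motion": [
    [[0,0,0.002,0,0,0],[0,0,0.002,0,0,0],[0,0,0.002,0,0,0]]
  ]
}}

```text
time_s: 9.27
position: [0.5031, 0.2384, 0.1469]
tcp_rot: [[0.001, 1.0, -0.001], [1.0, -0.001, 0.0], [0.0, -0.001, -1.0]]
force: [0.3, 0.3, -0.3]
opening: 0.134
grasp_force: 30.0
```

{"name": "play_rows", "arguments": {
  "motion": [
    [[0,0,0.001,0,0,0],[0,0,0.001,0,0,0]]
  ]
}}

```text
time_s: 9.43
position: [0.5032, 0.2384, 0.1468]
tcp_rot: [[0.001, 1.0, -0.0], [1.0, -0.001, 0.0], [0.0, -0.0, -1.0]]
force: [-0.5, -0.5, 3.2]
opening: 0.136
grasp_force: 30.0
```

Contact came at TCP z ≈ 0.1468, which puts the disc top at about 0.120. I'll lift, back off along -y, and line up with the axis.

Converted, -0.085 m / 0.5 = -0.17, 0.041 m / 0.5 = 0.082.

{"name": "play_rows", "arguments": {
  "motion": [
    [[0,0,-0.012,0,0,0],[-0.04,0,-0.016,0,0,0],[-0.1,0,-0.016,0,0,0],[-0.15,0,-0.016,0,0,0],[-0.17,0.03,-0.016,0,0,0],[-0.17,0.07,-0.016,0,0,0],[-0.17,0.082,-0.016,0,0,0],[-0.17,0.082,-0.016,0,0,0]]
  ]
}}

```text
time_s: 10.1
position: [0.5462, 0.1531, 0.1548]
tcp_rot: [[0.002, 1.0, 0.002], [1.0, -0.002, 0.001], [0.001, 0.002, -1.0]]
force: [0.2, 0.2, -1.4]
opening: 0.135
grasp_force: 30.0
```

{"name": "play_rows", "arguments": {
  "motion": [
    [[0,0,0,0,0,0],[0,0,0,0,0,0]]
  ]
}}

```text
time_s: 10.27
position: [0.5425, 0.1538, 0.1541]
tcp_rot: [[0.0, 1.0, -0.003], [1.0, -0.0, 0.0], [0.0, -0.003, -1.0]]
force: [-0.5, 0.2, -1.2]
opening: 0.133
grasp_force: 30.0
```

Run:
```python
from h import *
go(.5442,.1575,.1483,90)
c=cap('top','t2.png'); x,y=proj(c,[.544,.2,.12])[0].astype(int); print(x-65,y-50)
print('pred axis',(proj(c,[.544,.2375,.1408])-[x-65,y-50])*6)
z=c['frame'][y-50:y+50,x-65:x+65,::-1]; cv2.imwrite('pics/t2c.png',cv2.resize(z,None,fx=6,fy=6,interpolation=cv2.INTER_CUBIC))
```

```text
t 10.2667 pos [0.5425 0.1538 0.1541] j [ 4.5 32.2 95.4  0.  52.6  4.5] F [-0.54  0.22 -1.25] open 0.133 g 30.0
shift [0.0037 0.0017 0.0058] turn [-0.16 -0.01 -0.  ]
236 138
pred axis [[270.2386 292.7279]]
```

View pics/t2c.png

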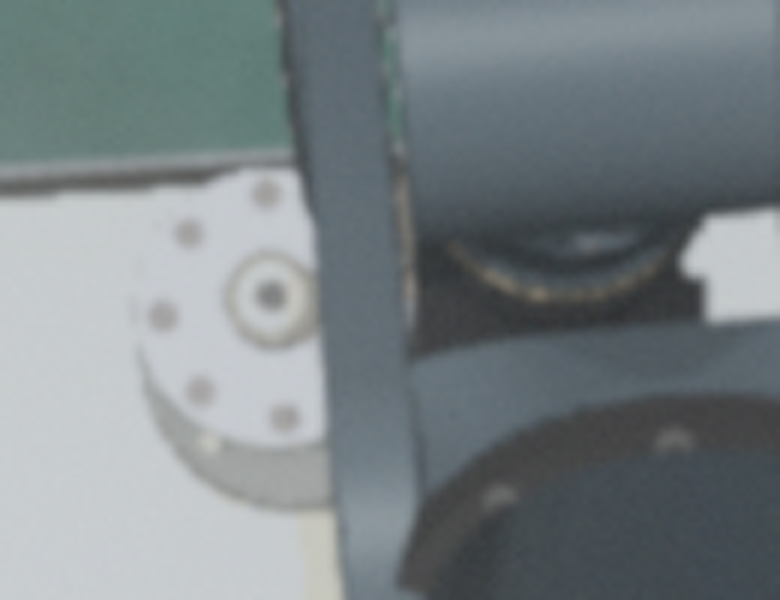

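The top view shows the collar centre at crop (271,295) against a prediction of (270,293), so the axis is good to 1 mm. I'll lower to 1 mm above the disc and settle.

Converted, 0.006 m / 0.5 = 0.012, 0.003 m / 0.5 = 0.006, -0.1 degrees / 180 = -0.0006.

{"name": "play_rows", "arguments": {
  "motion": [
    [[0,0.002,0.006,-0.0006,0,0],[0,0.002,0.012,-0.0006,0,0],[0,0.002,0.012,-0.0006,0,0],[0,0.002,0.012,-0.0006,0,0],[0,0.002,0.012,-0.0006,0,0]]
  ]
}}

```text
time_s: 10.73
position: [0.5449, 0.1534, 0.1483]
tcp_rot: [[0.001, 1.0, 0.001], [1.0, -0.001, 0.0], [0.0, 0.001, -1.0]]
force: [-0.5, -0.5, -1.4]
opening: 0.135
grasp_force: 30.0
```

```bash
python3 -c "
from h import *
go(.5438,.17,.148,90)"
```

```text
t 10.7333 pos [0.5449 0.1534 0.1483] j [ 4.4 32.7 95.5  0.  51.7  4.5] F [-0.52 -0.46 -1.4 ] open 0.135 g 30.0
shift [ 0.0166 -0.0011  0.0003] turn [ 0.05 -0.01 -0.05]
```

Converted, 0.018 m / 0.5 = 0.036, -0.001 m / 0.5 = -0.002.

{"name": "play_rows", "arguments": {
  "motion": [
    [[0.008,-0.002,0,0,0,0],[0.016,-0.002,0,0,0,0],[0.024,-0.002,0,0,0,0],[0.032,-0.002,0,0,0,0],[0.036,-0.002,0,0,0,0],[0.036,-0.002,0,0,0,0],[0.036,-0.002,0,0,0,0]]
  ]
}}

```text
time_s: 11.32
position: [0.5441, 0.1715, 0.1484]
tcp_rot: [[0.0, 1.0, 0.001], [1.0, -0.0, 0.0], [0.0, 0.001, -1.0]]
force: [0.2, -0.1, -0.1]
opening: 0.132
grasp_force: 30.0
```

Converted, 0.003 m / 0.5 = 0.006, 0.001 m / 0.5 = 0.002.

{"name": "play_rows", "arguments": {
  "motion": [
    [[0.002,0,0,0,0,0],[0.004,0,0,0,0,0],[0.006,0,0,0,0,0],[0.006,0,0,0,0,0]]
  ]
}}

```text
time_s: 11.65
position: [0.5441, 0.1744, 0.1484]
tcp_rot: [[0.001, 1.0, 0.001], [1.0, -0.001, 0.0], [0.0, 0.001, -1.0]]
force: [1.1, 0.2, -0.3]
opening: 0.14
grasp_force: 30.0
```

Converted, 0.002 m / 0.5 = 0.004, 0.001 m / 0.5 = 0.002.

{"name": "play_rows", "arguments": {
  "motion": [
    [[0.002,0,0,0,0,0],[0.004,0,0,0,0,0],[0.004,0,0,0,0,0]]
  ]
}}

```text
time_s: 11.9
position: [0.5441, 0.1765, 0.1484]
tcp_rot: [[0.001, 1.0, 0.001], [1.0, -0.001, 0.0], [0.0, 0.001, -1.0]]
force: [-1.3, -0.9, 0.2]
opening: 0.135
grasp_force: 30.0
```

Converted, 0.002 m / 0.5 = 0.004, 0.001 m / 0.5 = 0.002.

{"name": "play_rows", "arguments": {
  "motion": [
    [[0.002,0,0,0,0,0],[0.004,0,0,0,0,0],[0.004,0,0,0,0,0]]
  ]
}}

```text
time_s: 12.15
position: [0.544, 0.1785, 0.1484]
tcp_rot: [[0.001, 1.0, 0.001], [1.0, -0.001, 0.0], [0.0, 0.001, -1.0]]
force: [-1.2, 0.2, -1.2]
opening: 0.135
grasp_force: 30.0
```

Converted, 0.002 m / 0.5 = 0.004, 0.001 m / 0.5 = 0.002.

{"name": "play_rows", "arguments": {
  "motion": [
    [[0.002,0,0,0,0,0],[0.004,0,0,0,0,0],[0.004,0,0,0,0,0]]
  ]
}}

```text
time_s: 12.4
position: [0.5438, 0.1804, 0.1483]
tcp_rot: [[0.001, 1.0, 0.0], [1.0, -0.001, 0.0], [0.0, 0.0, -1.0]]
force: [0.1, -0.2, -1.5]
opening: 0.134
grasp_force: 30.0
```

Converted, 0.0015 m / 0.5 = 0.003, 0.001 m / 0.5 = 0.002.

{"name": "play_rows", "arguments": {
  "motion": [
    [[0.002,0,0,0,0,0],[0.003,0,0,0,0,0],[0.003,0,0,0,0,0]]
  ]
}}

```text
time_s: 12.65
position: [0.5437, 0.1817, 0.1483]
tcp_rot: [[0.001, 1.0, 0.0], [1.0, -0.001, -0.0], [-0.0, 0.0, -1.0]]
force: [-0.4, -1.6, -1.2]
opening: 0.135
grasp_force: 30.0
```

Converted, 0.0015 m / 0.5 = 0.003, 0.001 m / 0.5 = 0.002.

{"name": "play_rows", "arguments": {
  "motion": [
    [[0.002,0,0,0,0,0],[0.003,0,0,0,0,0],[0.003,0,0,0,0,0]]
  ]
}}

```text
time_s: 12.9
position: [0.5436, 0.1832, 0.1483]
tcp_rot: [[0.001, 1.0, 0.0], [1.0, -0.001, -0.0], [-0.0, 0.0, -1.0]]
force: [-1.2, -2.0, -0.1]
opening: 0.135
grasp_force: 30.0
```

{"name": "play_rows", "arguments": {
  "motion": [
    [[0.002,0,0,0,0,0],[0.002,0,0,0,0,0],[0.002,0,0,0,0,0]]
  ]
}}

```text
time_s: 13.15
position: [0.5437, 0.184, 0.1483]
tcp_rot: [[0.001, 1.0, 0.0], [1.0, -0.001, -0.0], [-0.0, 0.0, -1.0]]
force: [-2.3, -3.5, -0.9]
opening: 0.132
grasp_force: 30.0
```

Converted, 0.001 m / 0.5 = 0.002.

{"name": "play_rows", "arguments": {
  "motion": [
    [[0.002,0,0,0,0,0],[0.002,0,0,0,0,0],[0.002,0,0,0,0,0]]
  ]
}}

```text
time_s: 13.4
position: [0.5436, 0.1847, 0.1482]
tcp_rot: [[0.0, 1.0, -0.0], [1.0, -0.0, -0.001], [-0.001, -0.0, -1.0]]
force: [-2.4, -4.9, -1.2]
opening: 0.136
grasp_force: 30.0
```

Converted, 0.0015 m / 0.5 = 0.003, 0.001 m / 0.5 = 0.002.

{"name": "play_rows", "arguments": {
  "motion": [
    [[0.002,-0.001,0,0,0,0],[0.003,-0.001,0,0,0,0],[0.003,-0.001,0,0,0,0]]
  ]
}}

```text
time_s: 13.65
position: [0.5435, 0.1856, 0.1483]
tcp_rot: [[0.0, 1.0, 0.0], [1.0, -0.0, -0.002], [-0.002, 0.0, -1.0]]
force: [-1.6, -6.4, -2.1]
opening: 0.135
grasp_force: 30.0
```

Converted, 0.0015 m / 0.5 = 0.003, 0.001 m / 0.5 = 0.002.

{"name": "play_rows", "arguments": {
  "motion": [
    [[0.002,0,0,0,0,0],[0.003,0,0,0,0,0],[0.003,0,0,0,0,0]]
  ]
}}

```text
time_s: 13.9
position: [0.5434, 0.1881, 0.1483]
tcp_rot: [[0.001, 1.0, 0.001], [1.0, -0.001, 0.0], [0.0, 0.001, -1.0]]
force: [-1.9, -2.2, -0.8]
opening: 0.137
grasp_force: 30.0
```

Converted, 0.0015 m / 0.5 = 0.003, 0.001 m / 0.5 = 0.002.

{"name": "play_rows", "arguments": {
  "motion": [
    [[0.002,0,0,0,0,0],[0.003,0,0,0,0,0],[0.003,0,0,0,0,0]]
  ]
}}

```text
time_s: 14.15
position: [0.5434, 0.1898, 0.1484]
tcp_rot: [[0.001, 1.0, 0.001], [1.0, -0.001, -0.0], [-0.0, 0.001, -1.0]]
force: [-1.8, -2.8, -0.5]
opening: 0.134
grasp_force: 30.0
```

Converted, 0.0015 m / 0.5 = 0.003, 0.001 m / 0.5 = 0.002.

{"name": "play_rows", "arguments": {
  "motion": [
    [[0.002,-0.0006,0,0,0,0],[0.003,-0.0006,0,0,0,0],[0.003,-0.0006,0,0,0,0]]
  ]
}}

```text
time_s: 14.4
position: [0.5433, 0.1921, 0.1485]
tcp_rot: [[0.002, 1.0, 0.001], [1.0, -0.002, 0.002], [0.002, 0.001, -1.0]]
force: [-1.5, 0.2, -1.4]
opening: 0.132
grasp_force: 30.0
```

{"name": "play_rows", "arguments": {
  "motion": [
    [[0.002,0,0,0,0,0],[0.003,0,0,0,0,0],[0.003,0,0,0,0,0]]
  ]
}}

```text
time_s: 14.65
position: [0.5433, 0.1934, 0.1484]
tcp_rot: [[0.001, 1.0, 0.001], [1.0, -0.001, 0.001], [0.001, 0.001, -1.0]]
force: [-2.3, -1.2, -0.8]
opening: 0.134
grasp_force: 30.0
```

Converted, 0.0015 m / 0.5 = 0.003, 0.001 m / 0.5 = 0.002.

{"name": "play_rows", "arguments": {
  "motion": [
    [[0.002,0,0,0,0,0],[0.003,0,0,0,0,0],[0.003,0,0,0,0,0]]
  ]
}}

```text
time_s: 14.9
position: [0.5433, 0.1951, 0.1486]
tcp_rot: [[0.001, 1.0, 0.001], [1.0, -0.001, 0.002], [0.002, 0.001, -1.0]]
force: [-2.7, 0.6, -0.1]
opening: 0.14
grasp_force: 30.0
```

Converted, 0.002 m / 0.5 = 0.004, 0.001 m / 0.5 = 0.002.

{"name": "play_rows", "arguments": {
  "motion": [
    [[0.002,-0.0008,0,0,0,0],[0.004,-0.0008,0,0,0,0],[0.004,-0.0008,0,0,0,0]]
  ]
}}

```text
time_s: 15.15
position: [0.5432, 0.1973, 0.1485]
tcp_rot: [[0.002, 1.0, 0.002], [1.0, -0.002, 0.002], [0.002, 0.002, -1.0]]
force: [-2.3, 2.6, -1.1]
opening: 0.137
grasp_force: 30.0
```

Converted, 0.0015 m / 0.5 = 0.003, 0.001 m / 0.5 = 0.002.

{"name": "play_rows", "arguments": {
  "motion": [
    [[0.002,0,0,0,0,0],[0.003,0,0,0,0,0],[0.003,0,0,0,0,0]]
  ]
}}

```text
time_s: 15.4
position: [0.5431, 0.1983, 0.1485]
tcp_rot: [[0.001, 1.0, 0.002], [1.0, -0.001, 0.001], [0.001, 0.002, -1.0]]
force: [-1.0, 1.9, -0.1]
opening: 0.131
grasp_force: 30.0
```

Converted, 0.001 m / 0.5 = 0.002.

{"name": "play_rows", "arguments": {
  "motion": [
    [[0.002,0,0,0,0,0],[0.002,0,0,0,0,0],[0.002,0,0,0,0,0]]
  ]
}}

```text
time_s: 15.65
position: [0.543, 0.1991, 0.1484]
tcp_rot: [[0.001, 1.0, 0.001], [1.0, -0.001, 0.001], [0.001, 0.001, -1.0]]
force: [-1.4, 1.6, -1.1]
opening: 0.131
grasp_force: 30.0
```

Converted, 0.001 m / 0.5 = 0.002.

{"name": "play_rows", "arguments": {
  "motion": [
    [[0.002,0,0,0,0,0],[0.002,0,0,0,0,0],[0.002,0,0,0,0,0]]
  ]
}}

```text
time_s: 15.9
position: [0.543, 0.1999, 0.1485]
tcp_rot: [[0.001, 1.0, 0.001], [1.0, -0.001, 0.0], [0.0, 0.001, -1.0]]
force: [-1.7, 1.3, -1.6]
opening: 0.136
grasp_force: 30.0
```

Converted, 0.001 m / 0.5 = 0.002.

{"name": "play_rows", "arguments": {
  "motion": [
    [[0.002,0,0,0,0,0],[0.002,0,0,0,0,0],[0.002,0,0,0,0,0]]
  ]
}}

```text
time_s: 16.15
position: [0.5431, 0.2008, 0.1485]
tcp_rot: [[0.001, 1.0, 0.002], [1.0, -0.001, 0.0], [0.0, 0.002, -1.0]]
force: [-1.2, -0.1, -1.0]
opening: 0.137
grasp_force: 30.0
```

Converted, 0.001 m / 0.5 = 0.002.

{"name": "play_rows", "arguments": {
  "motion": [
    [[0.002,0,0,0,0,0],[0.002,0,0,0,0,0],[0.002,0,0,0,0,0]]
  ]
}}

```text
time_s: 16.4
position: [0.5432, 0.2016, 0.1485]
tcp_rot: [[0.001, 1.0, 0.002], [1.0, -0.001, -0.0], [-0.0, 0.002, -1.0]]
force: [-0.6, -0.5, -1.0]
opening: 0.132
grasp_force: 30.0
```

Converted, 0.001 m / 0.5 = 0.002, 0.0005 m / 0.5 = 0.001.

{"name": "play_rows", "arguments": {
  "motion": [
    [[0.001,0,0,0,0,0],[0.002,0,0,0,0,0],[0.002,0,0,0,0,0]]
  ]
}}

```text
time_s: 16.65
position: [0.5431, 0.2019, 0.1485]
tcp_rot: [[0.0, 1.0, 0.001], [1.0, -0.0, -0.002], [-0.002, 0.001, -1.0]]
force: [0.4, -5.0, -0.2]
opening: 0.136
grasp_force: 30.0
```

Converted, 0.0005 m / 0.5 = 0.001.

{"name": "play_rows", "arguments": {
  "motion": [
    [[0.001,0,0,0,0,0],[0.001,0,0,0,0,0],[0.001,0,0,0,0,0]]
  ]
}}

```text
time_s: 16.9
position: [0.5431, 0.202, 0.1485]
tcp_rot: [[0.0, 1.0, 0.001], [1.0, -0.0, -0.002], [-0.002, 0.001, -1.0]]
force: [0.3, -6.5, 0.4]
opening: 0.138
grasp_force: 30.0
```

The clip hit a firm stop at TCP y ≈ 0.202, where 0.2025 was expected. I'll relax, lower it onto the disc, release, and retreat straight up.

Converted, 0.0012 m / 0.5 = 0.0024, 0.0005 m / 0.5 = 0.001.

{"name": "play_rows", "arguments": {
  "motion": [
    [[-0.0008,0,0.001,0,0,0],[-0.0008,0,0.0024,0,0,0],[-0.0008,0,0.0024,0,0,0]]
  ]
}}

```text
time_s: 17.15
position: [0.5434, 0.2019, 0.1475]
tcp_rot: [[0.001, 1.0, 0.002], [1.0, -0.001, -0.001], [-0.001, 0.002, -1.0]]
force: [0.3, -6.5, 0.8]
opening: 0.134
grasp_force: 30.0
```

{"name": "play_rows", "arguments": {
  "motion": [
    [[0,0,0,0,0,0],[0,0,0,0,0,0],[0,0,0,0,0,0],[0,0,0,0,0,0],[0,0,0,0,0,0],[0,0,0,0,0,0]]
  ],
  "fingers": 0.04
}}

```text
time_s: 17.65
position: [0.543, 0.2032, 0.1473]
tcp_rot: [[0.001, 1.0, 0.001], [1.0, -0.001, 0.001], [0.001, 0.001, -1.0]]
force: [0.3, 0.8, -0.5]
opening: 0.435
grasp_force: 0.0
```

Converted, -0.15 m / 0.5 = -0.3, -0.11 m / 0.5 = -0.22.

{"name": "play_rows", "arguments": {
  "motion": [
    [[0,0,-0.02,0,0,0],[0,0,-0.06,0,0,0],[0,0,-0.12,0,0,0],[-0.06,0,-0.2,0,0,0],[-0.14,0,-0.24,0,0,0],[-0.22,0,-0.24,0,0,0],[-0.3,0,-0.24,0,0,0],[-0.3,0,-0.24,0,0,0]]
  ]
}}

```text
time_s: 18.32
position: [0.5435, 0.0474, 0.2692]
tcp_rot: [[0.005, 1.0, 0.005], [1.0, -0.005, -0.003], [-0.003, 0.005, -1.0]]
force: [0.4, 0.2, -0.6]
opening: 0.458
grasp_force: 0.0
```

{"name": "play_rows", "arguments": {
  "motion": [
    [[0,0,0,0,0,0],[0,0,0,0,0,0],[0,0,0,0,0,0],[0,0,0,0,0,0]]
  ]
}}

```text
time_s: 18.65
position: [0.5424, 0.0544, 0.2671]
tcp_rot: [[-0.001, 1.0, 0.001], [1.0, 0.001, 0.001], [0.001, 0.001, -1.0]]
force: [-0.3, 0.1, 1.2]
opening: 0.456
grasp_force: 0.0
```

Run:
```python
from h import *
go(.54,.05,.27,90)
c=cap('scene'); x,y=proj(c,[.53,.235,.12])[0].astype(int)
z=cv2.resize(c['frame'][y-38:y+37,x-50:x+50,::-1],None,fx=4,fy=4,interpolation=cv2.INTER_CUBIC)
c=cap('top'); x,y=proj(c,[.54,.225,.12])[0].astype(int)
k=cv2.resize(c['frame'][y-38:y+37,x-50:x+50,::-1],None,fx=4,fy=4,interpolation=cv2.INTER_CUBIC)
cv2.imwrite('pics/f.png',np.hstack([z,k]))
print('pred axis/fin top',(proj(c,[[.5438,.2375,.1408],[.5438,.2025,.166]])-[x-50,y-38])*4+[400,0])
```

```text
t 18.65 pos [0.5424 0.0544 0.2671] j [-6.  22.2 91.8  0.1 66.  -6.1] F [-0.34  0.06  1.17] open 0.456 g 0.0
shift [-0.0044 -0.0024 -0.0029] turn [ 0.04 -0.04  0.06]
pred axis/fin top [[572.1654 139.5781]
 [645.7128 129.0863]]
```

View pics/f.png

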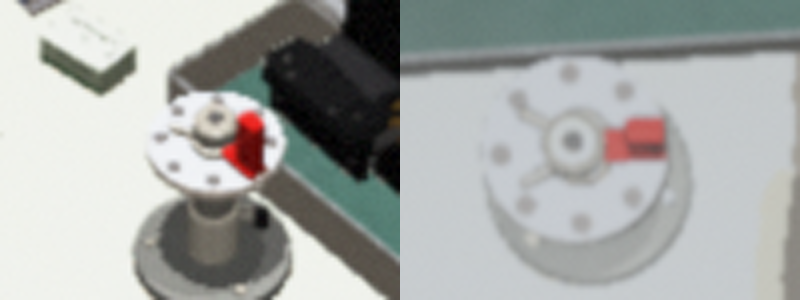

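Both views show the clip flat on the disc with its jaws round the shaft. The fin top is at (646,131) where (646,129) was predicted, so the clip is home and released. I'm handing it in.

```bash
python3 -c "
from rig import bot
print(bot.hand_in())"
```

```text
the job is handed in; nothing more can be done
None
```

The clip is snapped home round the shaft, fin up and released, and I handed the job in at about 18.7 s. The highest force I read was 6.5 N, the stand's limit being 25 N. The hand-in returned no verdict.

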